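Stand the toppled mandrel up in the tool bin

TASK

The square mandrel has toppled over inside the wide bay of the deep black tool bin. Tip it gently upright without taking its foot out of the bin, and leave it standing flat on the wooden step at the bay's far end, one side of its foot flush against the far wall (the one it now leans over), released. The step's height is not known: feel for it rather than dropping or ramming the mandrel, and leave everything else undisturbed.

Things in the scene. Friction and masses are not known exactly. Their poses are not given: they have to be found in the camera images.
- mandrel_mid (a point): point half-way along the axis of a stepped square steel mandrel on a wooden foot, 170 mm long, 85 mm from the foot's underside; own z runs from foot to tip. From the underside: foot 50 x 50 mm to 18 mm, dark shaft 24 x 24 mm to 90 mm, bright shaft 20 x 20 mm to the tip; flats parallel to its x and y. 0.2 to 0.35 kg, balances 63 mm from the underside
- mandrel_foot (a point): centre of the flat underside of the mandrel's 50 x 50 mm foot; same axes as mandrel_mid. At the start one foot edge is on the bay's floor and another against the near wall
- bin: deep black open-topped tool bin with orange dots, fixed, outside 139 (x) x 221 (y) x 120 (z) mm, walls and floor 5 mm. Origin: centre of its underside; x points to its far wall (roughly away from the robot), z up. A full-height divider at y = +34.5 to +39.5 mm makes a wide bay (129 mm along x, y = -105.5 to +34.5, grey floor) with the mandrel and a narrow bay with a bottle and a jar
- far_wall (a point): point at the foot of the far wall's inner face, middle of the wide bay, level with its floor (bin x = +64.5, y = -35.5, z = +5 mm); axes as the bin's. Along this wall lies a fixed, level, pale wooden step, as wide as the bay and reaching 60 mm from the wall; its top is 6 to 40 mm above the bay's floor, different each time and not measured
- oil_bottle: slim closed bottle with a red cap, 38 mm across, 125 mm tall, standing in the bin's narrow bay; to be left alone. Origin: centre of its underside, z up
- bur_jar: amber jar with a black lid, 44 mm across, 85 mm tall, standing in the bin's narrow bay; to be left alone. Origin: centre of its underside, z up
- bangle: polished steel bangle, 68 mm across, 16 mm tall, lying on a cork tile; to be left alone. Origin: centre of its underside
- hammer: bench hammer 200 mm long lying on the bench; to be left alone. Origin: under its middle, x along it
- screwdriver: screwdriver 150 mm long lying on the bench; to be left alone. Origin: under its middle, x along it
- carton: white box 120 x 90 x 50 mm on the bench; to be left alone. Origin: centre of its underside
- polish_tin: round brass tin, 72 mm across, 50 mm tall, on the bench; to be left alone. Origin: centre of its underside
- mandrel: the whole mandrel; origin at the centre of the foot's underside, axes as mandrel_mid. At the start it has toppled in the wide bay: foot in the bottom edge at the near wall (bin -x), leaning about 45 degrees towards bin +x, its flats square to the bin, resting loosely on the far wall's rim about 148 mm from its underside, its tip beyond the rim
Things that resemble listed ones, but are neither listed nor needed, are in the scene too. Leave any orange look-alike of the mandrel alone.

How it is judged:
By the outcome, as a careful person would: the job done as asked, in the order asked, and still so for the second after the job is handed in, with the robot touching nothing.
It also fails if it takes over 43 s, if anything falls off the work surface, if the arm or the gripper's body presses on something with over 40 N, if the wrist force passes 120 N, or if a joint passes its speed limit or range.

ROBOT

A 6-joint arm with a two-finger parallel gripper is mounted at the origin on the work surface. World frame = base frame: x ahead of the robot, y to its left, z up, the work surface at z = 0. Lengths are in m, angles in rad, forces in N, time in s.
With the tool pointing down it reaches from about 0.425 to 1.125 m from the base axis. Payload 14.9 kg.
Tool frame: the origin (TCP) lies on the centre line of the jaws, within the pads' length; the fingertips stand 22 mm ahead of it and the grasp point (between the pads) lies 3 mm ahead of it; z points along the fingers, y is the direction in which the jaws open and shut (so a half turn about z gives the same grasp; the last joint's range is limited). The gripper opens to 91 mm and grips with 3 to 60 N. Pads are 32 mm wide; open, the fingers measure 118 mm over their backs; the gripper's body (76 mm by 178 mm) begins 60 mm behind the grasp point.
Start: joints at [-0.033, 0.379, 1.734, -0, 1.028, -0.033], TCP at [0.7, -0, 0.236] pointing down, gripper open.
Joint ranges: [-2.77, 2.77], [-0.74, 2.19], [0, 2.66], [-1.06, 4.2], [0.31, 2.87], [-3.08, 3.08]. Speed limits (rad/s): [1.89, 1.89, 2.39, 3.14, 3.14, 3.14].

INTERFACE

Orientations are given as a unit quaternion [x, y, z, w].
In Python, from cell import ctrl, effector, kinematics, sensors, vision, close_job gives the robot as it stands. The module is installed in compiled form; this text tells all that it offers. Calls block until the motion is done:
- ctrl.move_pose(position, orientation): joint-space move of the TCP to a pose.
- ctrl.movel(position, attitude=None, rate=0.15, guard=None): straight line of the TCP; attitude=None keeps the orientation; rate is the mean speed in m/s. With guard (N) it stops when the force on the tool has changed by that much, and returns True; else False.
- ctrl.move_joints(angles): joint-space move.
- effector.grip(opening): finger opening in m; the grip force is fixed at half the most; returns when the fingers have stopped.
- ctrl.dwell(seconds).
- kinematics.ik(position, orientation): joint angles nearest the present ones, or None.
- sensors.get_obs(): the state.
- vision.get_image(name): name is "scene" or "side" or "wrist"; returns (picture, depth): 384x512x3 uint8, red, green, blue; 384x512 float32, m along the optical axis (not along the pixel's ray), 0 where there is no reading.
- vision.camera_params(name): a dict with "intrinsics" (3x3 intrinsics, pixels), "D" ([k1, k2, p1, p2, k3] as OpenCV has them; the pictures are not rectified), "R" (3x3) and "t" (3): a world point X has camera coordinates R X + t. Camera axes: x right, y down, z forward; pixel columns grow to the right and rows downward; lengths in m; the calibration is good to about 2 mm. A picture is of the moment at which its call begins: read the wrist's pose just before it. camera_params takes no time and is no camera call; for the wrist camera it gives the pose at the moment of the call.
A pose or a line that the arm cannot do raises ctrl.Unreachable and nothing moves.
- close_job(): hands the job in, once; it reports no verdict.
The state is a dict: "clock": time; "joint_positions": joint angles; "joint_velocities": joint speeds; "joint_efforts": joint torques, N m; "tcp_pos": TCP position; "ee_rot": TCP orientation; "wrist_force": force on the tool from outside, world axes, zero at the start; "torque": the same for the moment, N m; "opening": finger opening in m.
Only numpy, scipy, OpenCV 4.12 (cv2) and the standard library are available. Lean on these libraries where they do the work, as an engineer would, in place of code of your own. Each camera call takes 0.05 s, during which the arm holds its last target. There are 200 camera calls.

## Working session

There is one attempt and no reset: what is moved stays moved. The work goes in short steps, each a Python script; the robot and the scene stay as the last script left them, time stands still between calls to the robot, and variables do not carry over. Pictures are saved under pics/ and viewed, about 8 in all and at most 12, crops included, and the job is handed in when it is done.

```bash
mkdir -p pics; ls
python3 - <<'E'
from cell import vision,sensors
import cv2,numpy as np
for n in("scene","side"):
    p,d=vision.get_image(n); np.savez(n+"0.npz",p=p,d=d); cv2.imwrite(f"pics/{n}0.png",p[:,:,::-1])
    c=vision.camera_params(n); print(n,c)
print(sensors.get_obs())
E
```

```text
pics
scene {'intrinsics': array([[400.50095142,   0.        , 251.85837352],
       [  0.        , 400.50095142, 191.70415789],
       [  0.        ,   0.        ,   1.        ]]), 'D': array([0.03728321, 0.        , 0.        , 0.        , 0.        ]), 'R': array([[-0.50734238,  0.86172208, -0.0062259 ],
       [ 0.56951936,  0.32986729, -0.75288464],
       [-0.6467236 , -0.38551605, -0.65812306]]), 't': array([ 0.29209435, -0.20730501,  1.45638095])}
side {'intrinsics': array([[347.60165155,   0.        , 255.1583338 ],
       [  0.        , 347.60165155, 182.92624955],
       [  0.        ,   0.        ,   1.        ]]), 'D': array([-0.00562367,  0.        ,  0.        ,  0.        ,  0.        ]), 'R': array([[ 0.79909696, -0.60119682, -0.00253668],
       [-0.36952395, -0.48782572, -0.79087174],
       [ 0.47423212,  0.63292057, -0.61197668]]), 't': array([-0.41387836,  0.23642162,  0.75548329])}
{'clock': 0.1, 'joint_positions': array([-3.32928572e-02,  3.79364801e-01,  1.73470630e+00, -1.04931322e-05,
        1.02849811e+00, -3.32809151e-02]), 'joint_velocities': array([ 0.00181547,  0.00019157, -0.0010968 , -0.00060722, -0.00023844,
        0.00036817]), 'joint_efforts': array([ 8.27948297e-04, -7.65040755e+01, -4.35293305e+01,  6.52666739e-02,
        3.98717879e-02, -7.94045559e-05]), 'tcp_pos': array([6.99674385e-01, 7.93022084e-06, 2.35355732e-01]), 'ee_rot': array([ 7.07109003e-01,  7.07104391e-01, -3.36862150e-04, -3.53493570e-04]), 'wrist_force': array([ 0.35792495, -0.65126393, -0.51227972]), 'torque': array([-0.00461767,  0.03276357,  0.03165843]), 'opening': 0.0910528024903552}
```

View pics/scene0.png

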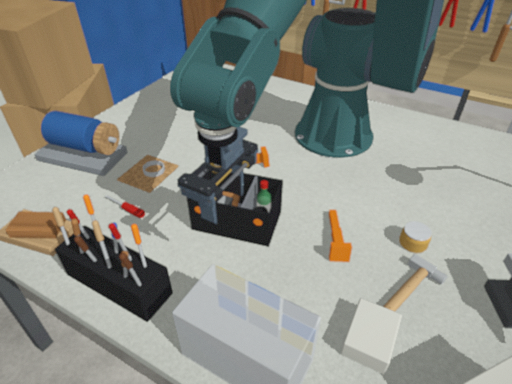

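View pics/side0.png

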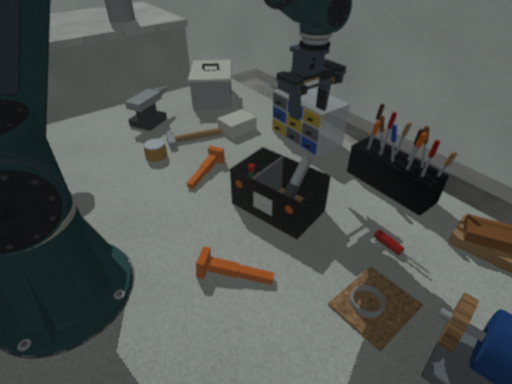

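Scene view: the bin is at about (237,205), partly under the gripper. Side view: the bin is at (280,190), with the mandrel tip at (302,165) leaning over the far wall. Next I'll take the wrist view and a point cloud.

```bash
cat > h.py <<'E'
import numpy as np,cv2
from cell import ctrl,effector,kinematics,sensors,vision,close_job
from scipy.spatial.transform import Rotation as Ro
def cloud(n,tag):
    c=vision.camera_params(n); p,d=vision.get_image(n)
    cv2.imwrite(f"pics/{n}{tag}.png",p[:,:,::-1])
    K,D=c["intrinsics"],c["D"]
    v,u=np.mgrid[0:384,0:512]
    q=cv2.undistortPoints(np.stack([u,v],-1).reshape(-1,1,2).astype(float),K,D).reshape(384,512,2)
    X=np.dstack([q*d[...,None],d])
    W=(X-c["t"])@c["R"]; W[d<=0]=np.nan
    np.savez(f"{n}{tag}.npz",p=p,W=W,d=d); return p,W
def st():
    o=sensors.get_obs(); return {k:np.round(o[k],4).tolist() for k in("clock","tcp_pos","wrist_force","torque","opening")}
E
python3 - <<'E'
from h import *
p,W=cloud("wrist","1"); print(np.isfinite(W[...,0]).mean(), vision.camera_params("wrist"))
p,W=cloud("side","1")
for r,c in((190,280),(185,235),(152,262),(175,326),(165,302)): print(r,c,W[r,c])
m=(W[...,2]>.112)&(W[...,2]<.128)&(abs(W[...,0]-.7)<.2)&(abs(W[...,1])<.2)
q=W[m]; print(len(q), cv2.minAreaRect((q[:,:2]*1000).astype(np.float32)))
E
```

```text
0.9958852132161459 {'intrinsics': array([[308.08504813,   0.        , 250.95081997],
       [  0.        , 308.08504813, 194.27528993],
       [  0.        ,   0.        ,   1.        ]]), 'D': array([-0.06491397,  0.        ,  0.        ,  0.        ,  0.        ]), 'R': array([[ 9.99999669e-01,  3.42572528e-04, -7.37502157e-04],
       [ 5.16257927e-04, -9.68170922e-01,  2.50289432e-01],
       [-6.28285860e-04, -2.50289730e-01, -9.68170778e-01]]), 't': array([-0.69976416, -0.02920911,  0.39010125])}
190 280 [ 0.58738896 -0.02747291  0.01551816]
185 235 [0.457371   0.00928607 0.07246481]
152 262 [0.58047734 0.05006981 0.10886665]
175 326 [ 0.63300862 -0.14861551  0.12044885]
165 302 [ 0.6012485  -0.09177965  0.13337741]
982 ((698.9849853515625, 1.5543975830078125), (392.9198303222656, 398.9636535644531), 88.78474426269531)
```

View pics/wrist1.png

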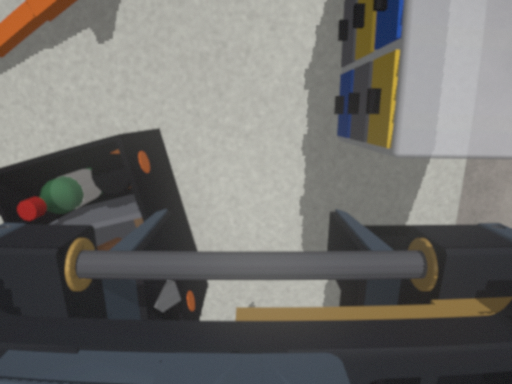

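Wrist view: the bin is at lower left, with the red cap at (32,208) and the tip of the mandrel near (168,297), mostly hidden by the gripper. I'll move the wrist camera over the bin.

Run:
```python
from h import *
q=sensors.get_obs()["ee_rot"]
ctrl.move_pose([.57,-.12,.40],q)
p,W=cloud("wrist","2"); cloud("side","2"); cloud("scene","2"); print(st())
a=p[:240,120:400] if 0 else p
cv2.imwrite("pics/w2.png",cv2.resize(a,(800,600),interpolation=cv2.INTER_CUBIC)[:,:,::-1])
```

```text
{'clock': 1.3083, 'tcp_pos': [0.5703, -0.1194, 0.3986], 'wrist_force': [-0.7821, 0.4188, -0.0831], 'torque': [0.0159, -0.0351, -0.0828], 'opening': 0.0913}
```

View pics/w2.png

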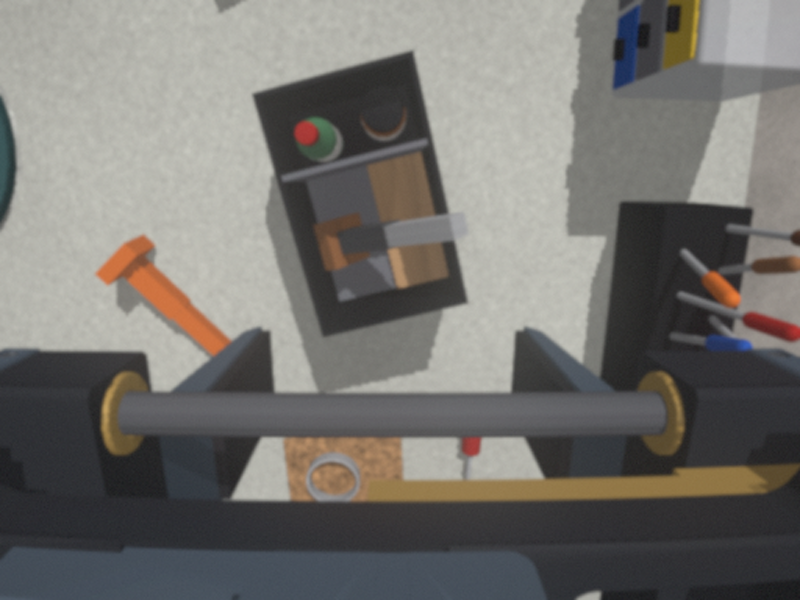

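Wrist view 2 (800x600): the bin rim corners are at about (255,93), (413,52), (467,302) and (325,335). The mandrel foot is at (340,242), the tip at (460,224), and the step lies along the right-hand (far) wall. I'll fit the poses now.

Run:
```python
from h import *
z=np.load("wrist2.npz");W=z["W"];p=z["p"]
m=(W[...,2]>.113)&(W[...,2]<.126)
roi=np.zeros_like(m);roi[20:222,150:310]=1
m&=roi
n,lab,s,_=cv2.connectedComponentsWithStats(m.astype(np.uint8)); 
print(n,s[1:,4])
k=1+s[1:,4].argmax();q=W[m]
# drop mandrel bright pixels
br=p[m].max(1); q2=q[br<90]; print(len(q),len(q2))
r=cv2.minAreaRect((q2[:,:2]*1000).astype(np.float32)); print(r, cv2.boxPoints(r)); print(np.median(q2[:,2]))
# robust: fit template of outer/inner rim by least squares on distance to rim bands
from scipy.optimize import least_squares
segs=[((-67,-110.5),(-67,110.5)),((67,-110.5),(67,110.5)),((-69.5,-108),(69.5,-108)),((-69.5,108),(69.5,108)),((-69.5,37),(69.5,37))]
def dist(P):
    ds=[]
    for a,b in segs:
        a=np.array(a);b=np.array(b);u=b-a;t=np.clip(((P-a)@u)/(u@u),0,1)
        ds.append(np.linalg.norm(P-a-t[:,None]*u,axis=1))
    return np.min(ds,0)
def f(x):
    c,sn=np.cos(x[2]),np.sin(x[2]); R=np.array([[c,-sn],[sn,c]])
    return dist((q2[:,:2]*1000-x[:2])@R)
best=least_squares(f,[*r[0],np.radians(13)],loss="soft_l1",f_scale=2)
x=best.x; print("bin",x[:2],np.degrees(x[2]),np.median(f(x)),np.mean(f(x)>6))
np.save("bin.npy",x)
c,sn=np.cos(x[2]),np.sin(x[2]);R=np.array([[c,-sn],[sn,c]])
B=np.dstack([(W[...,:2]*1000-x[:2])@R,W[...,2]*1000])
# step: interior
for nm,(x0,x1,y0,y1) in dict(step1=(15,55,0,28),step2=(15,55,-100,-75),floor=(-55,-5,0,28)).items():
    g=(B[...,0]>x0)&(B[...,0]<x1)&(B[...,1]>y0)&(B[...,1]<y1)&(B[...,2]<100)
    print(nm,g.sum(),np.nanpercentile(B[g][:,2],[10,50,90]))
# mandrel bright top: brightness >100 above rim
g=(B[...,2]>60)&(abs(B[...,0])<100)&(B[...,1]>-80)&(B[...,1]<10)&(B[...,0]>-20)&(B[...,0]<62)
P=B[g];print("shaft",len(P))
for lo in range(-20,100,8):
    h=(abs(B[...,0]-lo-4)<4)&(B[...,1]>-90)&(B[...,1]<20)&(B[...,2]>60+.5*0)&(B[...,2]>lo+50)
    if h.sum()>3:
        k=B[h];print(lo+4,h.sum(),np.percentile(k[:,1],[2,50,98]).round(1),np.percentile(k[:,2],[10,50,90]).round(1))
```

```text
6 [2685   21    3    4  150]
2863 1926
((544.9360961914062, -69.50975799560547), (137.43772888183594, 219.94387817382812), 13.747125625610352) [[ 452.05234    20.981771]
 [ 504.31918  -192.6616  ]
 [ 637.8198   -160.00128 ]
 [ 585.553      53.64209 ]]
0.11994006882946334
bin [545.65321575 -68.95051951] 13.82320931861221 1.4690695515951049 0.005192107995846314
step1 397 [12.51137656 13.67236633 14.8244387 ]
step2 325 [12.66182429 13.78901395 15.06908665]
floor 478 [4.60067814 5.80738819 7.00063091]
shaft 39995
-16 3480 [-25.8 -23.  -14.6] [472.2 496.3 504.3]
-8 3541 [-27.8 -25.  -16.5] [472.  495.9 503.8]
0 3407 [-28.9 -26.7 -18.4] [471.9 495.2 503.9]
8 3590 [-30.6 -28.2 -20.5] [472.  495.7 504.6]
16 3912 [-33.  -30.3 -22.5] [472.1 494.5 504.3]
24 4036 [-34.9 -32.3 -24.5] [472.2 493.9 504.4]
32 3906 [-39.1 -34.2 -26.5] [472.2 493.5 504.2]
40 3835 [-44.1 -37.  -28.1] [472.  493.1 498.7]
48 3621 [-45.4 -38.9 -30. ] [471.9 492.5 498.6]
56 5294 [-81.4 -42.4 -32.2] [402.2 475.4 498.4]
64 7259 [-71.8 -43.8 -28.3] [413.6 474.8 498.1]
72 4981 [-74.5 -43.6 -30.5] [464.2 479.7 495.3]
80 2492 [-48.8 -38.7 -32.4] [467.9 479.2 481.2]
88 738 [-48.6 -35.4 -34. ] [463.9 475.7 479.7]
96 295 [-38.8 -37.6 -36.6] [458.4 463.2 468.6]
```

```bash
cat >> h.py <<'E'
try:
    bx=np.load("bin.npy")
    Rb=Ro.from_euler('z',bx[2]).as_matrix(); b0=np.array([bx[0],bx[1],0])/1000
except Exception: pass
def tool(t,sgn=1):   # tilt t (deg) : tool z = (sin t,0,-cos t) in bin frame
    t=np.radians(t); z=np.array([np.sin(t),0,-np.cos(t)]); y=np.array([0,sgn,0.]); 
    return Rb@np.column_stack([np.cross(y,z),y,z])
def pose(foot,lean,s,rel,sgn,my):
    """foot centre (x,z) mm bin frame, lean deg; grasp point at s mm; tool tilt = rel-lean"""
    l=np.radians(lean); g=np.array([foot[0]+s*np.sin(l),my,foot[1]+s*np.cos(l)])/1000
    R=tool(rel-lean,sgn); p=b0+Rb@g-.003*R[:,2]
    return p,Ro.from_matrix(R).as_quat()
E
python3 - <<'E'
from h import *
W=np.load("wrist2.npz")["W"];p=np.load("wrist2.npz")["p"]
B=(W-b0)@Rb*1000
for lo in range(-60,100,10):
    h=(abs(B[...,0]-lo-4)<4)&(B[...,1]>-90)&(B[...,1]<20)&(B[...,2]<175)&(B[...,2]>max(lo+50,25))&((B[...,2]>124)|(lo<54))
    if h.sum()>3:
        k=B[h];print(lo+4,h.sum(),np.percentile(k[:,1],[3,50,97]).round(1),np.percentile(k[:,2],[10,50,90]).round(1))
for sgn in(1,-1):
  for rel in(25,35,45,55):
    r=[]
    for f,l in(((-46.8,22.7),45),((-44,40),45),((0,40),22),((39,40),0),((39,13),0)):
        P,q=pose(f,l,120,rel,sgn,-38); j=kinematics.ik(P,q); r.append(None if j is None else np.round(j,2).tolist())
    print(sgn,rel,r)
E
```

```text
-56 125 [-59.5 -35.2 -12.3] [44.3 47.7 51.1]
-46 175 [-59.9 -35.4 -12.7] [44.7 48.4 51.5]
-36 147 [-60.1 -34.6 -12.9] [35.4 41.9 52. ]
-26 134 [-59.5 -31.1 -13. ] [26.1 49.5 63.2]
-16 81 [-48.1 -35.3 -24.5] [65.8 70.8 73.5]
-6 86 [-47.6 -35.1 -24.5] [76.5 81.1 84.4]
4 93 [-47.4 -35.  -24.5] [86.6 90.5 94.2]
14 91 [-47.8 -35.1 -24.6] [ 89.   97.2 101.8]
24 94 [-45.6 -35.  -25.9] [ 94.7 108.  111.7]
34 95 [-46.1 -35.2 -26.5] [114.3 118.1 121.7]
44 101 [-45.9 -35.1 -26.5] [124.8 128.2 131.8]
54 107 [-45.8 -35.6 -26.5] [133.9 138.1 141.8]
64 111 [-45.8 -35.4 -26.5] [144.4 148.  150.3]
74 89 [-45.8 -35.4 -26.5] [138.7 142.2 145.6]
1 25 [[-0.15, 0.53, 1.82, -0.14, 1.12, -1.88], [-0.15, 0.5, 1.81, -0.14, 1.15, -1.88], [-0.21, 0.33, 1.99, 0.03, 0.78, -2.04], [-0.29, 0.22, 2.17, 0.54, 0.43, -2.56], [-0.29, 0.27, 2.17, 0.61, 0.38, -2.64]]
1 35 [[-0.17, 0.46, 1.9, -0.09, 0.94, -1.93], [-0.17, 0.44, 1.89, -0.08, 0.97, -1.93], [-0.24, 0.28, 2.07, 0.19, 0.6, -2.19], None, [-0.33, 0.27, 2.24, 1.27, 0.33, 2.97]]
1 45 [[-0.2, 0.4, 1.98, -0.0, 0.76, -2.01], [-0.2, 0.38, 1.98, -0.0, 0.79, -2.01], [-0.2
[... 418 characters left out ...]
, 0.03, 0.78, 1.1], [-0.29, 0.22, 2.17, 0.54, 0.43, 0.58], [-0.29, 0.27, 2.17, 0.61, 0.38, 0.5]]
-1 35 [[-0.17, 0.46, 1.9, -0.09, 0.94, 1.21], [-0.17, 0.44, 1.89, -0.08, 0.97, 1.21], [-0.24, 0.28, 2.07, 0.19, 0.6, 0.95], [-0.33, 0.22, 2.23, 1.12, 0.35, -0.01], [-0.33, 0.27, 2.24, 1.27, 0.33, -0.17]]
-1 45 [[-0.2, 0.4, 1.98, -0.0, 0.76, 1.13], [-0.2, 0.38, 1.98, -0.0, 0.79, 1.13], [-0.28, 0.25, 2.14, 0.47, 0.44, 0.65], [-0.37, 0.23, 2.29, 1.73, 0.42, -0.63], [-0.37, 0.3, 2.29, 1.86, 0.44, -0.78]]
-1 55 [[-0.23, 0.36, 2.06, 0.15, 0.57, 0.98], [-0.23, 0.33, 2.06, 0.14, 0.6, 0.99], [-0.32, 0.24, 2.21, 1.02, 0.34, 0.1], [-0.41, 0.28, 2.34, 2.08, 0.6, -1.01], [-0.41, 0.35, 2.33, 2.16, 0.64, -1.1]]
```

```bash
cat >> h.py <<'E'
S,REL,SG,MY=119,25,-1,-36
def P(f,l): return pose(f,l,S,REL,SG,MY)
E
python3 - <<'E'
from h import *
p,q=P((-46.8,22.7),45); z=Ro.from_quat(q).as_matrix()[:,2]
effector.grip(.06)
ctrl.move_pose(p-.13*z,q); print(st())
print(ctrl.movel(p-.03*z,None,.1,8))
print(ctrl.movel(p,None,.05,5),st(),p)
cloud("side","3"); cloud("scene","3")
a=np.load("side3.npz")["p"][100:260,200:360]; b=np.load("scene3.npz")["p"][120:260,160:300]
cv2.imwrite("pics/c3.png",np.hstack([cv2.resize(a,(400,400)),cv2.resize(b,(400,400))])[:,:,::-1])
E
```

```text
{'clock': 3.3083, 'tcp_pos': [0.6348, -0.0843, 0.2323], 'wrist_force': [0.2092, 0.4716, 0.4538], 'torque': [0.079, -0.0654, 0.0103], 'opening': 0.0598}
False
False {'clock': 5.2083, 'tcp_pos': [0.5917, -0.0948, 0.1097], 'wrist_force': [0.2577, 0.3642, 0.1779], 'torque': [0.052, -0.0965, 0.0516], 'opening': 0.0603} [ 0.59151501 -0.09473983  0.10966478]
```

View pics/c3.png

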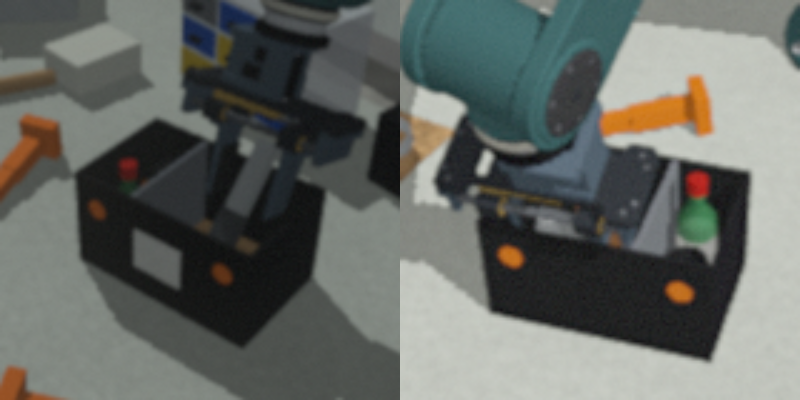

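The fingers straddle the shaft (left crop, fingers at (225,160) and (285,180), shaft at (250,190)) and clear both the walls and the divider. Next: grip, lift slightly and rotate upright.

Run:
```python
from h import *
effector.grip(.0); print(st())
k=np.array(P((-46.8,22.7),45)[0])
for i,(f,l) in enumerate([((-44,34),45),((-36,42),40),((-20,42),32),((-4,42),22),((14,42),11),((32,40),0)]):
    p,q=P(f,l); d=np.linalg.norm(p-k); k=p
    h=ctrl.movel(p,q,.012 if i==0 else .022,None if i==0 else 15)
    print(i,h,st(),np.abs(sensors.get_obs()["joint_velocities"]).max().round(2))
    if h: break
cloud("side","4"); cloud("scene","4"); cloud("wrist","4")
a=np.load("side4.npz")["p"][90:250,200:360]; b=np.load("wrist4.npz")["p"]
cv2.imwrite("pics/c4.png",np.hstack([cv2.resize(a,(400,400)),cv2.resize(b,(400,400))])[:,:,::-1])
```

```text
{'clock': 6.0, 'tcp_pos': [0.5915, -0.0947, 0.1097], 'wrist_force': [0.0157, -0.305, 0.1736], 'torque': [0.1234, -0.074, 0.0427], 'opening': 0.0199}
0 False {'clock': 7.1167, 'tcp_pos': [0.5942, -0.0941, 0.1209], 'wrist_force': [-0.5033, 0.3139, -2.5887], 'torque': [0.0932, -0.3381, -0.0029], 'opening': 0.0198} 0.0
1 False {'clock': 7.95, 'tcp_pos': [0.5943, -0.0941, 0.136], 'wrist_force': [-0.5233, -0.0867, -1.9234], 'torque': [0.0777, -0.1669, 0.0174], 'opening': 0.0196} 0.01
2 False {'clock': 8.5583, 'tcp_pos': [0.5964, -0.0936, 0.1459], 'wrist_force': [-0.0359, 0.2186, -1.8531], 'torque': [0.0921, -0.0456, 0.0403], 'opening': 0.0199} 0.01
3 False {'clock': 9.1583, 'tcp_pos': [0.5936, -0.0943, 0.1553], 'wrist_force': [-0.2883, 0.4546, -1.6859], 'torque': [0.0569, 0.1137, -0.0164], 'opening': 0.0198} 0.01
4 False {'clock': 9.6583, 'tcp_pos': [0.5894, -0.0954, 0.1617], 'wrist_force': [0.2175, -0.3724, -2.4227], 'torque': [-0.0211, 0.2725, 0.0074], 'opening': 0.0196} 0.01
5 False {'clock': 10.175, 'tcp_pos': [0.5847, -0.0966, 0.1619], 'wrist_force': [0.7372, -0.016, -2.3578], 'torque': [-0.1524, 0.5174, 0.0172], 'opening': 0.0199} 0.01
```

View pics/c4.png

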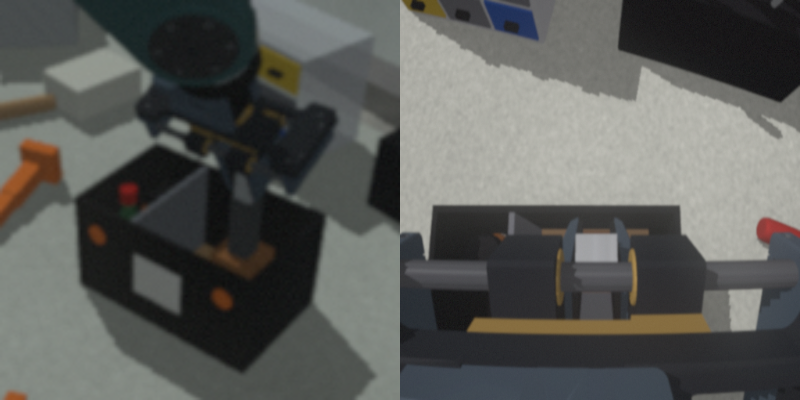

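The mandrel looks upright in the grip: in the left crop the foot is at (240,260) and the shaft at (248,215). I'll check the tilt numerically from the foot's top plane and the shaft before descending.

```bash
cat > tilt.py <<'E'
from h import *
def tilt(tag,fz,fx,cams=("side","scene")):
    for n in cams:
        z=np.load(f"{n}{tag}.npz"); B=(z["W"]-b0)@Rb*1000
        g=(abs(B[...,0]-fx)<32)&(abs(B[...,1]+36)<32)&(abs(B[...,2]-fz-18)<8)
        k=B[g]; 
        if len(k)>30:
            A=np.c_[k[:,:2]-[fx,-36],np.ones(len(k))]
            w=np.ones(len(k),bool)
            for _ in range(4):
                c=np.linalg.lstsq(A[w],k[w,2],rcond=None)[0]; w=abs(A@c-k[:,2])<2.5
            print(n,"foot top",w.sum(),"slope deg x,y",np.degrees(c[:2]).round(2),"z",c[2].round(2),"x",np.percentile(k[w,0],[2,98]).round(1),"y",np.percentile(k[w,1],[2,98]).round(1))
        for lo,hi in((fz+22,fz+86),(fz+145,fz+172)):
            g=(abs(B[...,0]-fx)<22)&(abs(B[...,1]+36)<18)&(B[...,2]>lo)&(B[...,2]<hi); k=B[g]
            if len(k)>20:
                f=k[k[:,0]<fx-6]; 
                if len(f)>15: print(n,"near face x vs z",lo,len(f),np.degrees(np.polyfit(f[:,2],f[:,0],1)[0]).round(2),np.median(f[:,0]).round(1))
if __name__=="__main__":
    tilt("4",40,32)
E
python3 tilt.py
python3 - <<'E'
from h import *
print(st(),P((32,40),0)[0]); print(sensors.get_obs()["joint_positions"].round(3))
E
```

```text
side foot top 147 slope deg x,y [1.13 0.5 ] z 60.7 x [ 8.2 58.8] y [-60.7 -10.8]
side near face x vs z 62 168 0.61 22.5
{'clock': 10.325, 'tcp_pos': [0.5849, -0.0965, 0.162], 'wrist_force': [-0.6279, 0.1899, -2.9595], 'torque': [-0.1046, 0.4854, 0.0075], 'opening': 0.0201} [ 0.58409665 -0.09656514  0.16171892]
[-0.293  0.215  2.178  0.55   0.424  0.569]
```

Run:
```python
from h import *
F=lambda: np.mean([sensors.get_obs()["wrist_force"]@Rb for _ in range(1)],0).round(2)
o=lambda: (np.array(sensors.get_obs()["tcp_pos"])-P((0,0),0)[0])@Rb*1000
p,q=P((32,25),0)
print(ctrl.movel(p,q,.03,6),o(),F())
p,q=P((32,0),0)
print("down",ctrl.movel(p,q,.012,3.5),o(),F(),st())
ctrl.dwell(.2);print(o(),F(),st()["torque"])
c=o(); p,q=P((c[0],c[2]+2),0); ctrl.movel(p,q,.015); print("up",o(),F())
p,q=P((48,c[2]+2),0); 
print("wall",ctrl.movel(p,q,.01,3.5),o(),F()); ctrl.dwell(.2); print(o(),F(),st())
```

```text
False [ 3.19873931e+01 -1.98839935e-02  2.49121684e+01] [-0.41  0.28 -1.64]
down True [ 3.21670683e+01 -3.18315801e-02  1.32715132e+01] [-0.18 -0.41  3.49] {'clock': 12.075, 'tcp_pos': [0.5843, -0.0966, 0.135], 'wrist_force': [-0.077, -0.4394, 3.4874], 'torque': [0.1245, 0.1421, 0.0285], 'opening': 0.0199}
[32.11915415 -0.03826792 13.3119115 ] [ 1.03 -0.28  5.45] [0.1813, -0.3673, -0.0313]
up [31.72276483  0.22287215 14.96610963] [-0.25  0.95 -2.34]
wall True [39.13287216  0.3213434  14.73197935] [-0.78  0.18 -2.33]
[38.72111448  0.45515188 14.41685265] [ 0.26 -0.18 -1.94] {'clock': 13.6667, 'tcp_pos': [0.5905, -0.0945, 0.1361], 'wrist_force': [0.2975, -0.1098, -1.942], 'torque': [-0.0975, 0.5392, -0.0013], 'opening': 0.0199}
```

```bash
cat >> h.py <<'E'
o=lambda: (np.array(sensors.get_obs()["tcp_pos"])-P((0,0),0)[0])@Rb*1000
def F(n=6):
    r=[]
    for _ in range(n): r.append(sensors.get_obs()["wrist_force"]@Rb); ctrl.dwell(.03)
    return np.mean(r,0).round(2)
E
python3 - <<'E'
from h import *
print(F(),o())
c=o(); p,q=P((c[0]+5,15),0); print("wall2",ctrl.movel(p,q,.006,4),o(),F())
c=o(); p,q=P((c[0],8),0); print("down",ctrl.movel(p,q,.008,4),o(),F(),st()["clock"])
cloud("side","5"); cloud("scene","5"); cloud("wrist","5")
from tilt import tilt
tilt("5",14,39.5,("side","scene","wrist"))
E
```

```text
[ 0.24  0.18 -2.14] [38.78148565  0.42712504 14.49431911]
wall2 True [39.35324726  0.64100725 14.07208446] [-0.24  0.4  -2.13]
down True [39.18339527  0.68355533 13.32721803] [-2.3   0.66  5.96] 14.9417
side foot top 58 slope deg x,y [-2.11 -0.48] z 34.53 x [25.5 67.8] y [-51.6 -10.5]
side near face x vs z 36 162 0.53 28.8
scene foot top 32 slope deg x,y [0.6  0.06] z 32.58 x [65.4 70.9] y [-66.5  -5.8]
scene near face x vs z 159 23 23.38 31.3
wrist foot top 71 slope deg x,y [-0.74 -0.67] z 31.76 x [14.4 62.9] y [-50.1 -21.3]
wrist near face x vs z 159 694 4.38 22.6
```

Wall contact repeats at nominal x of 39.1 to 39.4 mm (39.5 expected) and step contact at z of 13.3 mm (also repeatable). I'll release, back away and inspect.

Run:
```python
from h import *
effector.grip(.055); print(st(),o())
s=sensors.get_obs(); z=Ro.from_quat(s["ee_rot"]).as_matrix()[:,2]; p=np.array(s["tcp_pos"])
print(ctrl.movel(p-.10*z,None,.08,8))
ctrl.movel(p-.17*z+np.array([0,0,.10]),None,.15)
# view from camera: tool down, camera over the bin
q=Ro.from_matrix(np.column_stack([[0,1,0],[1,0,0],[0,0,-1.]])).as_quat()
ctrl.move_pose([.57,-.14,.40],q); print(st())
W=[cloud(n,"6") for n in("wrist","side","scene")]
from tilt import tilt
tilt("6",13,39.5,("wrist","side"))
a=W[0][0][:230,140:370]; b=W[1][0][90:250,200:360]
cv2.imwrite("pics/c6.png",np.hstack([cv2.resize(a,(400,400)),cv2.resize(b,(400,400))])[:,:,::-1])
```

```text
{'clock': 15.7917, 'tcp_pos': [0.5904, -0.094, 0.1344], 'wrist_force': [0.4123, -0.7267, -0.405], 'torque': [-0.0355, 0.3297, 0.0391], 'opening': 0.0549} [38.69542188  0.97876939 12.72181956]
False
{'clock': 19.4667, 'tcp_pos': [0.5698, -0.1398, 0.3994], 'wrist_force': [-0.0208, 0.3295, 0.1897], 'torque': [0.0187, 0.0347, -0.0262], 'opening': 0.0548}
wrist foot top 522 slope deg x,y [-0.19  0.12] z 31.68 x [13.7 63.2] y [-59.4 -11. ]
wrist near face x vs z 158 82 6.0 30.6
side foot top 53 slope deg x,y [-2.4   0.05] z 34.3 x [26.4 65.9] y [-52.1  -9.8]
side near face x vs z 35 164 0.08 28.7
side near face x vs z 158 75 1.07 30.6
```

View pics/c6.png

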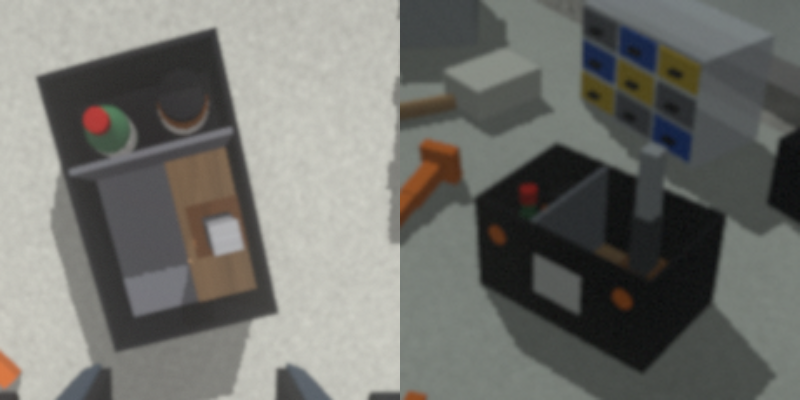

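The mandrel is standing free on the step. In the left crop the foot is at (215,225) against the far wall, with the tip at (225,235). In the right crop it is vertical at (650,210). I'll measure the gap to the wall at sub-pixel level by comparing the foot's far edge with the step's far edge.

Run:
```python
from h import *
c=vision.camera_params("wrist")
g=np.load("wrist6.npz")["p"].astype(np.float32); g=g[...,0]
def prof(y,z,xs):
    X=np.c_[xs,np.full_like(xs,y),np.full_like(xs,z)]/1000@Rb.T+b0
    r=cv2.Rodrigues(c["R"])[0]
    u=cv2.projectPoints(X,r,c["t"],c["intrinsics"],c["D"])[0].reshape(-1,2).astype(np.float32)
    return cv2.remap(g,u[:,:1],u[:,1:],cv2.INTER_LINEAR)[:,0]
xs=np.arange(50,76,.1)
def edge(y,z):
    v=prof(y,z,xs); hi=np.median(v[20:70]); lo=v[100:200].min(); m=(hi+lo)/2
    i=np.where(v[40:]<m)[0][0]+40; return xs[i],hi,lo
print("foot");[print(y,*np.round(edge(y,31.3),1)) for y in (-59,-57,-55,-53,-51,-49,-46,-44,-28,-24,-20,-16,-14,-12)]
print("step");[print(y,*np.round(edge(y,13.3),1)) for y in range(-100,30,8)]
# foot near edge & sides
```

```text
foot
-59 61.6 172.4 61.7
-57 61.5 172.2 61.3
-55 61.5 171.0 60.1
-53 61.5 172.3 59.0
-51 61.4 173.0 59.9
-49 61.4 175.9 60.3
-46 61.4 174.6 59.2
-44 61.4 174.1 60.3
-28 64.4 102.8 59.1
-24 64.2 105.4 58.5
-20 64.2 109.3 58.4
-16 64.0 109.1 58.0
-14 64.1 110.0 58.0
-12 63.8 113.3 58.9
step
-100 64.5 124.6 63.0
-92 64.5 124.6 60.0
-84 64.6 123.3 62.0
-76 64.4 123.3 62.0
-68 64.4 124.3 63.2
-60 62.9 173.0 62.0
-52 62.7 173.9 61.3
-44 62.9 173.8 59.3
-36 62.8 169.7 59.4
-28 66.1 98.3 59.8
-20 65.6 109.3 58.1
-12 65.1 113.7 59.0
-4 64.8 121.7 56.9
4 64.8 121.5 54.7
12 65.0 119.8 54.2
20 65.0 118.7 53.0
28 65.1 119.0 53.7
```

Run:
```python
from h import *
from scipy.optimize import least_squares
c=vision.camera_params("wrist"); r=cv2.Rodrigues(c["R"])[0]
img=np.load("wrist6.npz")["p"].astype(np.float32)[...,0]
# rectified top view at z=31.3 (foot top), 4 px/mm
def top(z,x0=0,x1=80,y0=-75,y1=5,k=6):
    xs=np.arange(x0,x1,1/k);ys=np.arange(y0,y1,1/k);X,Y=np.meshgrid(xs,ys)
    Q=np.c_[X.ravel(),Y.ravel(),np.full(X.size,z)]/1000@Rb.T+b0
    u=cv2.projectPoints(Q,r,c["t"],c["intrinsics"],c["D"])[0].reshape(*X.shape,2).astype(np.float32)
    return cv2.remap(np.load("wrist6.npz")["p"],u[...,0],u[...,1],cv2.INTER_CUBIC)
t=top(31.3); cv2.imwrite("pics/top.png",cv2.resize(t,(600,600))[:,:,::-1])
g=cv2.GaussianBlur(t[...,0].astype(np.float32),(0,0),3); 
gx=cv2.Sobel(g,cv2.CV_32F,1,0); gy=cv2.Sobel(g,cv2.CV_32F,0,1)
def fit(G,ax,lo,hi,rows):  # edge coordinate along axis for several rows
    out=[]
    for v in rows:
        i=int((v-(-75 if ax==0 else 0))*6)
        s=G[i,:] if ax==0 else G[:,i]
        off=0 if ax==0 else -75
        a,b=int((lo-off)*6),int((hi-off)*6); w=np.abs(s[a:b]); w=np.where(w>.5*w.max(),w,0); out.append(off+(a+(w*np.arange(b-a)).sum()/w.sum())/6)
    p=np.polyfit(rows,out,1); print(np.round(out,2),"slope deg",np.degrees(p[0]).round(2),"mean",np.mean(out).round(2))
print("near");fit(gx,0,9,20,np.arange(-56,-12,4))
print("far");fit(gx,0,58,70,np.arange(-28,-12,3))
print("left(+y)");fit(gy,1,-16,-6,np.arange(20,60,5))
print("right(-y)");fit(gy,1,-66,-56,np.arange(18,30,3))
```

```text
near
[13.59 14.03 16.07 16.66 14.35 14.17 12.74 13.56 13.18 13.36 13.58] slope deg -2.5 mean 14.12
far
[64.25 63.94 63.97 64.15 64.09 63.97] slope deg -0.43 mean 64.06
left(+y)
[-10.86 -11.03 -11.24 -10.94 -10.69 -10.22 -11.71 -10.86] slope deg -0.02 mean -10.94
right(-y)
[-61.31 -60.7  -61.01 -60.88] slope deg 1.87 mean -60.97
```

View pics/top.png

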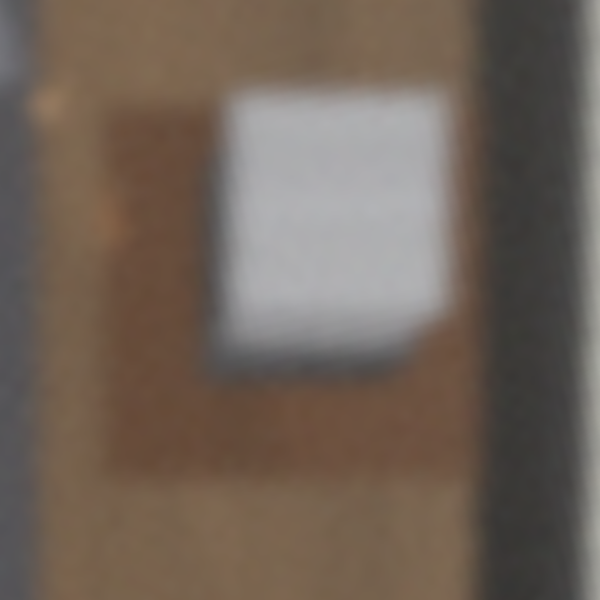

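The foot is square to the wall, with a possible residual gap of about 0.5 mm. The tool crept back about 0.5 mm before release. There's time for one gentle regrip that presses the foot to the wall and releases while held there.

Run:
```python
from h import *
p,q=P((38.7,13.2),0); z=Ro.from_quat(q).as_matrix()[:,2]
ctrl.move_pose(p-.15*z+np.array([0,0,.05]),q)
print(ctrl.movel(p-.10*z,q,.15,8),ctrl.movel(p-.03*z,q,.08,5), ctrl.movel(p,q,.04,4),o(),st()["clock"])
effector.grip(0); f0=F(3); print(f0,o(),st()["opening"])
x0=o()
for d in(.7,1.2,1.7,2.2):
    p2,_=P((x0[0]+d,x0[2]),0); h=ctrl.movel(p2,q,.006,8); f=F(3); print(d,h,f-f0,o())
    if h or f[0]-f0[0]<-3.5: break
effector.grip(.055); print("rel",o(),F(3),st()["clock"])
s=sensors.get_obs(); p=np.array(s["tcp_pos"])
print(ctrl.movel(p-.10*z,None,.08,8))
ctrl.movel(p-.17*z+np.array([0,0,.10]),None,.2)
q=Ro.from_matrix(np.column_stack([[0,1,0],[1,0,0],[0,0,-1.]])).as_quat()
ctrl.move_pose([.57,-.14,.40],q); print(st())
W=[cloud(n,"7") for n in("wrist","side","scene")]
from tilt import tilt
tilt("7",13,39.5,("wrist","side"))
a=W[0][0][:230,140:370]; b=W[1][0][90:250,200:360]
cv2.imwrite("pics/c7.png",np.hstack([cv2.resize(a,(400,400)),cv2.resize(b,(400,400))])[:,:,::-1])
c=vision.camera_params("wrist"); r=cv2.Rodrigues(c["R"])[0]; g=W[0][0][...,0].astype(np.float32)
xs=np.arange(50,76,.1)
for y,zz in((-26,31.3),(-20,31.3),(-14,31.3),(-4,13.3),(4,13.3),(-70,13.3)):
    X=np.c_[xs,0*xs+y,0*xs+zz]/1000@Rb.T+b0
    u=cv2.projectPoints(X,r,c["t"],c["intrinsics"],c["D"])[0].reshape(-1,2).astype(np.float32)
    v=cv2.remap(g,u[:,:1],u[:,1:],cv2.INTER_LINEAR)[:,0]; m=(np.median(v[20:70])+v[100:200].min())/2
    print(y,zz,xs[np.where(v[40:]<m)[0][0]+40].round(1))
```

```text
False False False [ 3.87190529e+01 -2.96363452e-02  1.32946813e+01] 23.3083
[-0.24  0.38 -0.32] [38.61999123  0.06396372 13.12826089] 0.0199
0.7 False [-0.18  0.12  0.72] [3.93449915e+01 3.34229305e-02 1.31333515e+01]
1.2 False [-4.76 -0.5   5.39] [3.96956714e+01 2.96525407e-02 1.31701146e+01]
rel [ 3.98206337e+01 -3.75015503e-03  1.31280733e+01] [0.23 0.14 0.12] 25.5333
False
{'clock': 28.925, 'tcp_pos': [0.5697, -0.1398, 0.3991], 'wrist_force': [0.6415, 0.2886, 0.7808], 'torque': [0.0379, -0.022, -0.0628], 'opening': 0.0549}
wrist foot top 509 slope deg x,y [-0.17 -0.25] z 31.67 x [14.3 63.6] y [-60.1 -11.8]
wrist near face x vs z 158 75 4.78 30.9
side foot top 52 slope deg x,y [-2.93 -2.37] z 34.25 x [26.8 66.8] y [-52.1  -9.8]
side near face x vs z 35 166 0.14 28.8
side near face x vs z 158 69 -1.23 31.0
-26 31.3 65.2
-20 31.3 64.7
-14 31.3 64.5
-4 13.3 64.8
4 13.3 64.9
-70 13.3 64.8
```

View pics/c7.png

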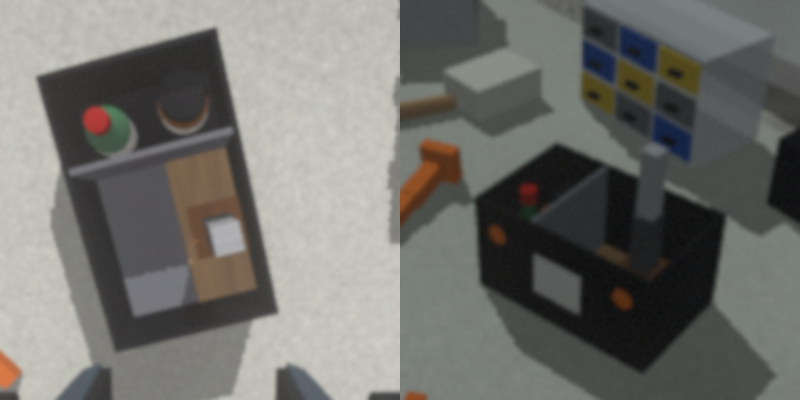

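The mandrel stands upright at (225,235) in the left crop and (650,210) in the right. The foot's far edge now reads 64.5 to 65.2 mm against a wall at 64.8 mm, so it's flush. The bottle and jar haven't moved. Handing in.

```bash
python3 -c "
from cell import close_job; close_job()"
```

```text
the job is handed in; nothing more can be done
```

The mandrel is standing upright and released on the wooden step, with its foot flush against the far wall. I handed the job in at about 29 s of the 43 s allowed.

I gripped the bright shaft across its side flats and tipped it upright low in the bay, so the foot stayed in the bin. I then lowered it with a force guard until it touched the step, about 8 mm above the bay floor, and slid it lightly to the wall.

After the first release the picture showed a gap of about 0.5 mm at the wall. I regripped it, pressed until I felt about 5 N of wall contact, and released it while held there.

**Last checks:**
- **Level:** the foot's top is level within about 0.3° in the wrist camera's depth. Its height matches the step height I felt, to within 0.5 mm.
- **Flush:** the foot's far edge reads 64.5–65.2 mm in bin x, with the wall at about 64.8 mm.
- **Surroundings:** the bottle and jar look unmoved, and the robot is clear of everything.

**Disagreement:** the side camera's fit of the foot's top gave a slope of 2–3°. It used only about 50 partly hidden points, and the same camera's fit of the lower shaft shows it vertical within about 0.2°, so I disregarded the slope. A few fits of the bright upper shaft also scattered by several degrees, from few points, and I disregarded those too.

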